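Find the rocking corner of a machine base plate and set its lever shim

ROBOT

A 6-joint arm with a two-finger parallel gripper is mounted at the origin on the work surface. World frame = base frame: x ahead of the robot, y to its left, z up, the work surface at z = 0. Lengths are in m, angles in rad, forces in N, time in s.
With the tool pointing down it reaches from about 0.3 to 0.85 m from the base axis. Payload 5.4 kg.
Tool frame: the origin (TCP) lies between the finger pads; the fingertips stand arm.tip_reach ahead of it and the grasp point (between the pads) lies 8 mm behind it (arm.tip_reach is the distance from the TCP to the fingertips, in m); z points along the fingers, y is the line along which they close (so a half turn about z gives the same grasp; the last joint's range is limited). The gripper opens to 85 mm and grips with 20 to 120 N. Pads are 22 mm wide; open, the fingers measure 114 mm over their backs; the gripper's body (76 mm by 85 mm) begins 54 mm behind the grasp point. The pads swing forward as they close: fully open they stand 13 mm farther back than shut.
Start: joints at [0.927, 0.158, 1.597, -0, 1.386, -0.21], TCP at [0.242, 0.522, 0.242] pointing down, gripper open.
Joint ranges: [-2.91, 2.91], [-0.94, 2.29], [0.18, 2.7], [-1.29, 4.43], [0.17, 2.64], [-3, 3]. Speed limits (rad/s): [2.57, 2.57, 3.14, 3.14, 3.14, 3.14].

INTERFACE

Orientations are given as a 3x3 rotation matrix whose columns are the frame's x, y, z axes.
In Python, from rig import arm gives the robot as it stands.
- The arm moves only by the shell command python3 -m creep 'ROWS' [FORCE]. ROWS is JSON, a list of rows, each an object of numbers: "wx", "wy", "wz": the turn, a rotation vector about the world's x, y, z in rad; "dx", "dy", "dz": the shift along the world's x, y, z in cm; "hand": the opening, from -1 (shut) to 1 (fully open). A call has exactly 5 rows; each row shifts and turns the commanded pose from where the row before left it; what a row does not reach is not made up. A row lasts 1/12 s, in which the tool goes at most 41.7 mm and 7.16 degrees, less where a joint would pass 70% of its speed; a pose out of reach is approached as far as the arm can. A call with a gripper value outside its range is refused whole. The fingers move at their own pace and stop on an object; FORCE is the grip in N (left out, the last holds). Time passes only in rows, so rows that do not move let the fingers close, or fill a call up. It gives the time, the measured TCP pose, the force, the opening and the grip force at its end, in the units of the state.
- arm.observe(): the state, without advancing time (a new reading comes with each control period).
- arm.read_camera(name): name is "side" or "top" or "wrist"; returns a dict with "image" (384x512x3 uint8, blue, green, red), "z_map" (384x512 float32, m along the optical axis (not along the pixel's ray), 0 where there is no reading), "vertical_fov" (degrees; the focal length in pixels is half the picture's height over the tangent of half this angle, whatever the lens; pixels are square), "cx", "cy" (the principal point, pixels), "R" (3x3) and "t" (3): a world point X has camera coordinates R X + t. Camera axes: x right, y down, z forward; pixel columns grow to the right and rows downward; lengths in m; the calibration is good to about 2 mm. A picture is of the moment at which its call begins.
- arm.job_done(): hands the job in; it is judged then, once.
Trained networks look in a picture, given as the dict that the camera call returned (one of the last four; its "shot" number tells which), for a name from the list of things; names that differ only in an ending like _2 or _b are one class to them, and where a whole thing is asked for, a point or a joint stands for the part that bears it (a point fixed in the world has none). Each returns a list of dicts, best first, with "score" (0 to 1); they miss things now and then, are a little off and sometimes report something else, mostly with a low value. They report only what shows in the picture. A call takes as long as a camera call.
- arm.cut_out(picture, name): "mask" (384x512 bool, what is visible of it) and "xy" ([column, row] in pixels, amid what is visible of it).
- arm.landmark_of(picture, name): "xy" ([column, row] in pixels: a listed point, or the origin of a listed thing).
The state is a dict: "time_s": time; "joint_positions": joint angles; "qvel": joint speeds; "effort": joint torques, N m; "tool_pos": TCP position; "tcp_rot": TCP orientation; "wrist_force": force on the tool from outside, world axes, zero at the start; "wrist_torque": the same for the moment, N m; "gripper_width": finger opening in m; "grip_force": force on a finger pad.
Only numpy, scipy, OpenCV 4.12 (cv2) and the standard library are available. Lean on these libraries where they do the work, as an engineer would, in place of code of your own. Each camera call takes 0.05 s, during which the arm holds its last target. There are 200 camera calls.

TASK

Press down with the fingertips on the corners of the aluminium machine base plate to find the one corner that gives and makes the plate rock. Press the red lever shim beside that corner down flat, then press firmly on the same corner once more to check that it no longer gives. Do not pick up or shift the plate; leave the other three levers up and the things around the plate alone.

Things in the scene. Friction and masses are not known exactly. Their poses are not given: they have to be found in the camera images.
- plate_top (a point): centre of the top face of the machine base plate: bare aluminium, 150 mm along its x, 230 mm along its y, 12 mm thick, z up. It carries a bearing tube, a block and an end stop, up to 42 mm above the top face and within 34 mm of its long middle line. A dark bolt hole (13 mm across) marks each corner, 20 mm from the long edge and 30 mm from the short edge, right above a foot pad.
- plate: the same plate; origin at the centre of its underside. 1.4 to 2.2 kg, resting unbolted on four foot pads on a grey set-up plate (200 x 400 x 20 mm) that is fixed to the bench.
- foot_1 (a point): top centre of one of four round foot pads (26 mm across, 10 mm button on top) hidden under the corners' bolt holes; press the plate straight above it, 12 mm higher. All stand 36 mm above the bench and look alike; which is at which corner changes each time. One is on a spring: pushed, its corner starts to sink at about 2 N, is fully down (3.5 mm) at 4 to 5 N, and comes back when let go. The other three do not sink.
- foot_2 (a point): top centre of another of the four foot pads, as foot_1
- foot_3 (a point): top centre of another of the four foot pads, as foot_1
- foot_4 (a point): top centre of another of the four foot pads, as foot_1
- shim_1 (a joint): angle of lever shim 1 in rad: 0 is fully up, 0.70 is flat on its stop (counts as flat from 0.63); starts between 0 and 0.08, stays where it is left; the stiff hinge takes about 6 to 8 N on the red paddle. When flat, its steel cam nose stands under the plate's edge and that corner can sink no more than about 1 mm.
- shim_2 (a joint): angle of lever shim 2, as shim_1
- shim_3 (a joint): angle of lever shim 3, as shim_1
- shim_4 (a joint): angle of lever shim 4, as shim_1
- paddle_1 (a point): middle of the upper face of lever 1's red paddle (28 mm wide, 36 mm long, 8 mm thick), the place to press. Up, it slopes 40 degrees, about 63 mm above the bench; flat, it is level at 34 mm and 14 mm farther out. The hinge is 47 mm inward, 8 mm beyond the plate's short edge, 30 mm above the bench; the lever points outward along the plate's y. It serves the corner at negative x, positive y of the plate.
- paddle_2 (a point): as paddle_1, of lever 2, which serves the corner at positive x, positive y of the plate
- paddle_3 (a point): as paddle_1, of lever 3, which serves the corner at positive x, negative y of the plate
- paddle_4 (a point): as paddle_1, of lever 4, which serves the corner at negative x, negative y of the plate
- driver: loose screwdriver with red handle, 170 mm long, lying on the bench: leave alone; origin on its underside
- fitting: loose brass fitting, 24 mm across, 30 mm tall, standing on the bench: leave alone; origin at its underside
- collar: loose steel shaft collar, 36 mm across, 14 mm high, on the bench: leave alone; origin at its underside
- oiler: loose small white oil bottle with red cap, 38 mm across, 85 mm tall, standing on the bench: leave alone; origin at its underside

How it is judged:
On the way, in this order (a step that is already met when the one before it is completed fails the run):
1. the rocking corner is pressed with the fingers and its foot sinks by at least 1.8 mm (contact force between the fingers and plate above 1 N and height (world z) of any of foot_1, foot_2, foot_3, foot_4 below 0.0342 m), for 0.1 s.
2. one lever shim is pressed flat (at least 0.63 rad), the other three are up (((value of joint shim_1 above 0.63 rad and not (value of joint shim_2 above 0.3 rad) and not (value of joint shim_3 above 0.3 rad) and not (value of joint shim_4 above 0.3 rad)) or (value of joint shim_2 above 0.63 rad and not (value of joint shim_1 above 0.3 rad) and not (value of joint shim_3 above 0.3 rad) and not (value of joint shim_4 above 0.3 rad)) or (value of joint shim_3 above 0.63 rad and not (value of joint shim_1 above 0.3 rad) and not (value of joint shim_2 above 0.3 rad) and not (value of joint shim_4 above 0.3 rad)) or (value of joint shim_4 above 0.63 rad and not (value of joint shim_1 above 0.3 rad) and not (value of joint shim_2 above 0.3 rad) and not (value of joint shim_3 above 0.3 rad)))), for 0.2 s.
3. the same corner is pressed again with at least 4 N, the flat shim's cam carries the load (as it does only at the rocking corner) and no foot sinks by more than 1.8 mm ((((value of joint shim_1 above 0.63 rad and not (value of joint shim_2 above 0.3 rad) and not (value of joint shim_3 above 0.3 rad) and not (value of joint shim_4 above 0.3 rad)) and contact force between shim_1 and plate above 0.5 N) or ((value of joint shim_2 above 0.63 rad and not (value of joint shim_1 above 0.3 rad) and not (value of joint shim_3 above 0.3 rad) and not (value of joint shim_4 above 0.3 rad)) and contact force between shim_2 and plate above 0.5 N) or ((value of joint shim_3 above 0.63 rad and not (value of joint shim_1 above 0.3 rad) and not (value of joint shim_2 above 0.3 rad) and not (value of joint shim_4 above 0.3 rad)) and contact force between shim_3 and plate above 0.5 N) or ((value of joint shim_4 above 0.63 rad and not (value of joint shim_1 above 0.3 rad) and not (value of joint shim_2 above 0.3 rad) and not (value of joint shim_3 above 0.3 rad)) and contact force between shim_4 and plate above 0.5 N)) and contact force between the fingers and plate above 4 N and height (world z) of each of foot_1, foot_2, foot_3, foot_4 above 0.0342 m), for 0.1 s.
At the end, for the whole second after the job is handed in: The lever shim at the rocking corner is flat (0.63 rad or more) and the other three are up (below 0.3 rad); the plate rests level on its feet within 12 mm of where it stood; screwdriver, fitting, collar and oil bottle are within 20 mm of where they stood (((value of joint shim_1 above 0.63 rad and not (value of joint shim_2 above 0.3 rad) and not (value of joint shim_3 above 0.3 rad) and not (value of joint shim_4 above 0.3 rad)) or (value of joint shim_2 above 0.63 rad and not (value of joint shim_1 above 0.3 rad) and not (value of joint shim_3 above 0.3 rad) and not (value of joint shim_4 above 0.3 rad)) or (value of joint shim_3 above 0.63 rad and not (value of joint shim_1 above 0.3 rad) and not (value of joint shim_2 above 0.3 rad) and not (value of joint shim_4 above 0.3 rad)) or (value of joint shim_4 above 0.63 rad and not (value of joint shim_1 above 0.3 rad) and not (value of joint shim_2 above 0.3 rad) and not (value of joint shim_3 above 0.3 rad))) and height (world z) of each of foot_1, foot_2, foot_3, foot_4 above 0.0342 m and distance of plate_top from where it was at the start of the episode below 0.012 m and angle between plate_top's own z axis and vertical below 0.015 rad and linear speed of plate below 0.01 m/s and distance of each of driver, fitting, collar, oiler from where it was at the start of the episode below 0.02 m); the robot touches nothing.
It fails at once if a second lever shim is pressed down (two beyond 0.3 rad) (value of joint each of shim_1, shim_2 above 0.3 rad or value of joint each of shim_1, shim_3 above 0.3 rad or value of joint each of shim_1, shim_4 above 0.3 rad or value of joint each of shim_2, shim_3 above 0.3 rad or value of joint each of shim_2, shim_4 above 0.3 rad or value of joint each of shim_3, shim_4 above 0.3 rad).
It fails at once if the plate is lifted or shoved by more than 12 mm (distance of plate_top from where it was at the start of the episode above 0.012 m).
It fails at once if a bystander is lifted or shoved by more than 20 mm (distance of any of driver, fitting, collar, oiler from where it was at the start of the episode above 0.02 m).
It also fails if it takes over 51 s, if anything falls off the work surface, if the arm or the gripper's body presses on something with over 40 N, if the wrist force passes 120 N, or if a joint passes its speed limit or range.

## Working session

There is one attempt and no reset: what is moved stays moved. The work goes in short steps, Python scripts to look and compute and a shell command to move; the robot and the scene stay as the last step left them, time stands still between calls to the robot, and variables do not carry over. Pictures are saved under pics/ and viewed, at most 10 in all, crops included, and the job is handed in when it is done.

```bash
mkdir -p pics; ls; cat > h.py <<'E'
import numpy as np,cv2
from rig import arm
def ray(p,xy,z):
    f=192/np.tan(np.radians(p["vertical_fov"])/2)
    d=np.array([(xy[0]-p["cx"])/f,(xy[1]-p["cy"])/f,1.])
    R=np.array(p["R"]);t=np.array(p["t"]);c=-R.T@t;d=R.T@d
    return c+d*(z-c[2])/d[2]
def proj(p,X):
    f=192/np.tan(np.radians(p["vertical_fov"])/2)
    c=np.array(p["R"])@X+p["t"];return c[:2]/c[2]*f+[p["cx"],p["cy"]]
E
python3 - <<'E'
from h import *
np.set_printoptions(precision=4,suppress=True)
p=arm.read_camera("top");cv2.imwrite("pics/top.png",p["image"])
s=arm.read_camera("side");cv2.imwrite("pics/side.png",s["image"])
for n,z in [("plate_top",.048),("paddle_1",.063),("foot_1",.048),("driver",0),("fitting",0),("collar",0),("oiler",0)]:
    for q,nm in((p,"top"),(s,"side")):
        for d in arm.landmark_of(q,n)[:5]: print(nm,n,round(d["score"],2),np.round(d["xy"],1),ray(q,d["xy"],z))
o=arm.observe();print(arm.tip_reach,o["time_s"],o["wrist_force"],o["tcp_rot"],o["gripper_width"])
E
```

```text
pics
top plate_top 0.92 [301.5 205.3] [ 0.5278 -0.0729  0.048 ]
side plate_top 0.72 [298.4 226.7] [ 0.5373 -0.0678  0.048 ]
top paddle_1 0.8 [384.2 223.1] [ 0.4922 -0.2334  0.063 ]
top paddle_1 0.72 [225.9 237.1] [0.4588 0.078  0.063 ]
top paddle_1 0.62 [222.  185.7] [0.5621 0.0892 0.063 ]
top paddle_1 0.54 [374.3 166.2] [ 0.6092 -0.221   0.063 ]
side paddle_1 0.95 [212.  196.9] [0.4545 0.076  0.063 ]
side paddle_1 0.84 [401.9 255.8] [ 0.602  -0.2235  0.063 ]
side paddle_1 0.73 [257.6 175.6] [0.5667 0.089  0.063 ]
side paddle_1 0.67 [363.2 290.7] [ 0.5029 -0.2345  0.063 ]
top foot_1 0.66 [221.2 183.9] [0.5696 0.0921 0.048 ]
top driver 0.76 [353.6 283.9] [ 0.3741 -0.185   0.    ]
top fitting 0.39 [268.3 281.2] [ 0.3763 -0.0088  0.    ]
side fitting 0.59 [202.1 265.6] [ 0.3816 -0.0081  0.    ]
top collar 0.69 [259.7 142.7] [0.6793 0.0124 0.    ]
side collar 0.52 [322.8 201. ] [0.6792 0.0109 0.    ]
top oiler 0.96 [337.5 130.3] [ 0.7127 -0.1645  0.    ]
top oiler 0.32 [302.2 207. ] [ 0.5335 -0.0813  0.    ]
side oiler 0.66 [402.  241.2] [ 0.7044 -0.1662 -0.    ]
0.011 0.8 [0.4079 0.0763 0.7407] [[-0.9074  0.4203  0.    ]
 [ 0.4203  0.9074  0.    ]
 [-0.      0.     -1.    ]] 0.0852828805544917
```

View pics/top.png

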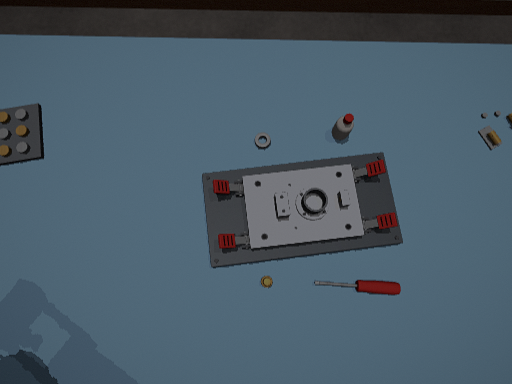

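View pics/side.png

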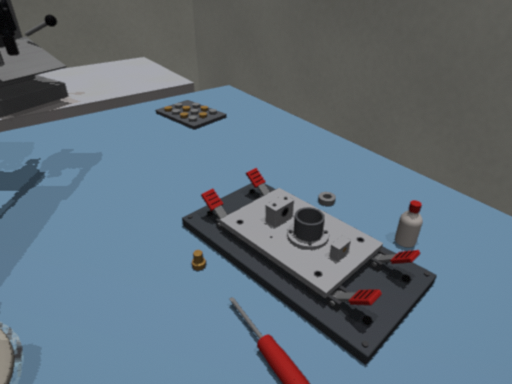

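The top view shows the plate centred near (301,205), with holes near (258,183), (354,171), (348,227) and (264,237). The red paddles are at about (222,187), (228,240), (376,168) and (386,221). I'll fit the layout to the holes.

```bash
python3 - <<'E'
from h import *
np.set_printoptions(precision=4,suppress=True)
p=arm.read_camera("top");s=arm.read_camera("side")
f=cv2.resize(p["image"][145:275,195:405],None,fx=3.8,fy=3.8,interpolation=cv2.INTER_CUBIC);cv2.imwrite("pics/crop.png",f)
g=p["image"].max(2).astype(float)
W=[]
for u,v in [(258,183),(354,171),(348,227),(264,237)]:
    w=g[v-7:v+8,u-7:u+8];m=np.clip(110-w,0,None) if w.mean()>120 else np.clip(np.median(w)*.75-w,0,None)
    yy,xx=np.mgrid[v-7:v+8,u-7:u+8];xy=[(m*xx).sum()/m.sum(),(m*yy).sum()/m.sum()]
    W.append(ray(p,xy,.048));print(np.round(xy,1),W[-1],(m>0).sum())
W=np.array(W)
# mask-based plate & paddles
P={}
for n,z in(("paddle_1",.06),):
    for q,nm in((p,"top"),(s,"side")):
        for d in arm.cut_out(q,n)[:5]: print(nm,n,round(d["score"],2),np.round(d["xy"],1),ray(q,d["xy"],z))
print("d",np.linalg.norm(W-np.roll(W,-1,0),axis=1),W.mean(0))
# depth check at holes' surrounding
fl=192/np.tan(np.radians(p["vertical_fov"])/2)
for u,v in [(270,190),(340,180),(335,225),(275,230),(225,187),(230,240),(376,168),(386,221)]:
    z=p["z_map"][v,u];c=np.array([(u-p["cx"])/fl*z,(v-p["cy"])/fl*z,z]);print(u,v,np.array(p["R"]).T@(c-p["t"]))
E
```

```text
[257.4 183.3] [0.5724 0.0174 0.048 ] 32
[357.3 173.1] [ 0.5982 -0.1901  0.048 ] 46
[347.8 226.3] [ 0.4867 -0.1652  0.048 ] 31
[264.1 236.2] [0.4636 0.0028 0.048 ] 34
top paddle_1 0.82 [225.9 184.4] [0.5657 0.0816 0.06  ]
top paddle_1 0.75 [370.  167.8] [ 0.6065 -0.213   0.06  ]
top paddle_1 0.67 [227.8 237.4] [0.4586 0.0744 0.06  ]
top paddle_1 0.67 [381.4 222.4] [ 0.4939 -0.2291  0.06  ]
side paddle_1 0.88 [256.6 177.3] [0.5642 0.0889 0.06  ]
side paddle_1 0.87 [396.7 260.8] [ 0.59   -0.2239  0.06  ]
side paddle_1 0.74 [215.1 200.9] [0.4546 0.0655 0.06  ]
d [0.2091 0.1143 0.1696 0.1097] [ 0.5302 -0.0838  0.048 ]
270 190 [ 0.5587 -0.0086  0.0475]
340 180 [ 0.5827 -0.1534  0.0477]
335 225 [ 0.489  -0.14    0.0465]
275 230 [ 0.4765 -0.0191  0.0474]
225 187 [0.5614 0.0836 0.0552]
230 240 [0.4538 0.0701 0.0574]
376 168 [ 0.6054 -0.2243  0.0629]
386 221 [ 0.4962 -0.2367  0.0644]
```

View pics/crop.png

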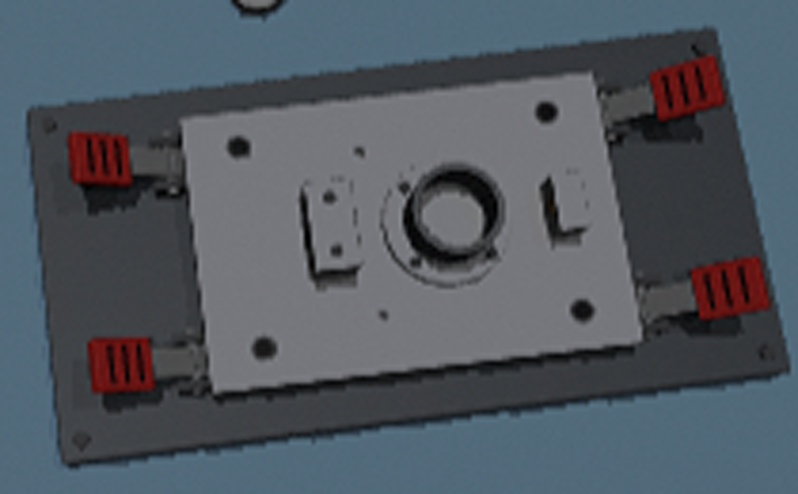

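```bash
R='{"dx":2.2,"dy":-3.367,"dz":-0.8,"wz":0.038,"hand":-1}'
python3 -m creep '[{"dx":2.2,"dy":-3.37,"dz":-0.6,"wz":0.038,"hand":-1},{"dx":2.2,"dy":-3.37,"dz":-0.8,"wz":0.038,"hand":-1},{"dx":2.2,"dy":-3.37,"dz":-0.8,"wz":0.038,"hand":-1},{"dx":2.2,"dy":-3.37,"dz":-0.8,"wz":0.038,"hand":-1},{"dx":2.2,"dy":-3.37,"dz":-0.8,"wz":0.038,"hand":-1}]'
python3 -m creep '[{"dx":2.2,"dy":-3.37,"dz":-0.8,"wz":0.038,"hand":-1},{"dx":2.2,"dy":-3.37,"dz":-0.8,"wz":0.038,"hand":-1},{"dx":2.2,"dy":-3.37,"dz":-0.8,"wz":0.038,"hand":-1},{"dx":2.2,"dy":-3.37,"dz":-0.8,"wz":0.038,"hand":-1},{"dx":2.2,"dy":-3.37,"dz":-0.8,"wz":0.038,"hand":-1}]'
```

```text
validation failed for argument at $[0]...
validation failed for argument at $[0]...
```

```bash
python3 -m creep '[{"dx":2.2,"dy":-3.37,"dz":-0.6,"wx":0,"wy":0,"wz":0.038,"hand":-1},{"dx":2.2,"dy":-3.37,"dz":-0.8,"wx":0,"wy":0,"wz":0.038,"hand":-1},{"dx":2.2,"dy":-3.37,"dz":-0.8,"wx":0,"wy":0,"wz":0.038,"hand":-1},{"dx":2.2,"dy":-3.37,"dz":-0.8,"wx":0,"wy":0,"wz":0.038,"hand":-1},{"dx":2.2,"dy":-3.37,"dz":-0.8,"wx":0,"wy":0,"wz":0.038,"hand":-1}]'
```

```text
time_s: 1.42
tool_pos: [0.3523, 0.3517, 0.2042]
tcp_rot: [[-0.971, 0.239, 0.001], [0.239, 0.971, 0.0], [-0.001, 0.0, -1.0]]
wrist_force: [0.9, -0.1, -0.6]
gripper_width: 0.0258
grip_force: 0.0
```

```bash
python3 -m creep '[{"dx":2.2,"dy":-3.34,"dz":-0.8,"wx":0,"wy":0,"wz":0.038,"hand":-1},{"dx":2.2,"dy":-3.34,"dz":-0.8,"wx":0,"wy":0,"wz":0.038,"hand":-1},{"dx":2.2,"dy":-3.34,"dz":-0.8,"wx":0,"wy":0,"wz":0.038,"hand":-1},{"dx":2.2,"dy":-3.34,"dz":-0.8,"wx":0,"wy":0,"wz":0.038,"hand":-1},{"dx":2.2,"dy":-3.34,"dz":-0.8,"wx":0,"wy":0,"wz":0.038,"hand":-1}]'
python3 -m creep '[{"dx":2.2,"dy":-3.34,"dz":-0.8,"wx":0,"wy":0,"wz":0.038,"hand":-1},{"dx":2.2,"dy":-3.34,"dz":-0.8,"wx":0,"wy":0,"wz":0.038,"hand":-1},{"dx":2.2,"dy":-3.34,"dz":-0.8,"wx":0,"wy":0,"wz":0.038,"hand":-1},{"dx":2.2,"dy":-3.34,"dz":-0.8,"wx":0,"wy":0,"wz":0.038,"hand":-1},{"dx":2.2,"dy":-3.34,"dz":-0.8,"wx":0,"wy":0,"wz":0.038,"hand":-1}]'
```

```text
time_s: 1.83
tool_pos: [0.4626, 0.1844, 0.1643]
tcp_rot: [[-0.999, 0.052, 0.001], [0.052, 0.999, 0.0], [-0.001, 0.0, -1.0]]
wrist_force: [0.3, 1.0, -0.4]
gripper_width: 0.0001
grip_force: 0.0
time_s: 2.25
tool_pos: [0.5726, 0.0173, 0.124]
tcp_rot: [[-0.991, -0.137, 0.0], [-0.137, 0.991, 0.0], [-0.0, -0.0, -1.0]]
wrist_force: [-0.4, -0.1, 0.5]
gripper_width: -0.0001
grip_force: 0.0
```

```bash
python3 -m creep '[{"dx":0,"dy":0,"dz":-2,"wx":0,"wy":0,"wz":0,"hand":-1},{"dx":0,"dy":0,"dz":-2,"wx":0,"wy":0,"wz":0,"hand":-1},{"dx":0,"dy":0,"dz":-1.6,"wx":0,"wy":0,"wz":0,"hand":-1},{"dx":0,"dy":0,"dz":-0.5,"wx":0,"wy":0,"wz":0,"hand":-1},{"dx":0,"dy":0,"dz":-0.1,"wx":0,"wy":0,"wz":0,"hand":-1}]'
python3 -m creep '[{"dx":0,"dy":0,"dz":-0.05,"wx":0,"wy":0,"wz":0,"hand":-1},{"dx":0,"dy":0,"dz":-0.05,"wx":0,"wy":0,"wz":0,"hand":-1},{"dx":0,"dy":0,"dz":-0.05,"wx":0,"wy":0,"wz":0,"hand":-1},{"dx":0,"dy":0,"dz":-0.05,"wx":0,"wy":0,"wz":0,"hand":-1},{"dx":0,"dy":0,"dz":0,"wx":0,"wy":0,"wz":0,"hand":-1}]'
```

```text
time_s: 2.67
tool_pos: [0.5706, 0.0194, 0.0609]
tcp_rot: [[-0.991, -0.136, -0.003], [-0.136, 0.991, 0.001], [0.003, 0.001, -1.0]]
wrist_force: [0.4, -0.4, -0.1]
gripper_width: -0.0001
grip_force: 0.0
time_s: 3.08
tool_pos: [0.5721, 0.0193, 0.0609]
tcp_rot: [[-0.991, -0.136, 0.001], [-0.136, 0.991, -0.0], [-0.001, -0.0, -1.0]]
wrist_force: [-0.0, 0.3, 0.9]
gripper_width: 0.0002
grip_force: 0.0
```

```bash
python3 -m creep '[{"dx":0,"dy":0,"dz":-0.05,"wx":0,"wy":0,"wz":0,"hand":-1},{"dx":0,"dy":0,"dz":-0.05,"wx":0,"wy":0,"wz":0,"hand":-1},{"dx":0,"dy":0,"dz":-0.05,"wx":0,"wy":0,"wz":0,"hand":-1},{"dx":0,"dy":0,"dz":0,"wx":0,"wy":0,"wz":0,"hand":-1},{"dx":0,"dy":0,"dz":0,"wx":0,"wy":0,"wz":0,"hand":-1}]'
```

```text
time_s: 3.5
tool_pos: [0.5717, 0.0192, 0.0589]
tcp_rot: [[-0.991, -0.136, 0.0], [-0.136, 0.991, 0.0], [-0.0, 0.0, -1.0]]
wrist_force: [-0.1, -0.5, 1.7]
gripper_width: 0.0
grip_force: 0.6
```

```bash
python3 -m creep '[{"dx":0,"dy":0,"dz":-0.05,"wx":0,"wy":0,"wz":0,"hand":-1},{"dx":0,"dy":0,"dz":-0.05,"wx":0,"wy":0,"wz":0,"hand":-1},{"dx":0,"dy":0,"dz":0,"wx":0,"wy":0,"wz":0,"hand":-1},{"dx":0,"dy":0,"dz":0,"wx":0,"wy":0,"wz":0,"hand":-1},{"dx":0,"dy":0,"dz":0,"wx":0,"wy":0,"wz":0,"hand":-1}]'
```

```text
time_s: 3.92
tool_pos: [0.5719, 0.0193, 0.058]
tcp_rot: [[-0.991, -0.136, 0.0], [-0.136, 0.991, 0.0], [-0.0, 0.0, -1.0]]
wrist_force: [-0.6, 0.7, 2.8]
gripper_width: -0.0003
grip_force: 1.2
```

```bash
python3 -m creep '[{"dx":0,"dy":0,"dz":-0.1,"wx":0,"wy":0,"wz":0,"hand":-1},{"dx":0,"dy":0,"dz":0,"wx":0,"wy":0,"wz":0,"hand":-1},{"dx":0,"dy":0,"dz":0,"wx":0,"wy":0,"wz":0,"hand":-1},{"dx":0,"dy":0,"dz":0,"wx":0,"wy":0,"wz":0,"hand":-1},{"dx":0,"dy":0,"dz":0,"wx":0,"wy":0,"wz":0,"hand":-1}]'
```

```text
time_s: 4.33
tool_pos: [0.5719, 0.0193, 0.057]
tcp_rot: [[-0.991, -0.136, 0.001], [-0.136, 0.991, 0.0], [-0.001, 0.0, -1.0]]
wrist_force: [0.3, 1.7, 3.3]
gripper_width: 0.0001
grip_force: 1.7
```

```bash
python3 -m creep '[{"dx":0,"dy":0,"dz":-0.1,"wx":0,"wy":0,"wz":0,"hand":-1},{"dx":0,"dy":0,"dz":0,"wx":0,"wy":0,"wz":0,"hand":-1},{"dx":0,"dy":0,"dz":0,"wx":0,"wy":0,"wz":0,"hand":-1},{"dx":0,"dy":0,"dz":0,"wx":0,"wy":0,"wz":0,"hand":-1},{"dx":0,"dy":0,"dz":0,"wx":0,"wy":0,"wz":0,"hand":-1}]'
```

```text
time_s: 4.75
tool_pos: [0.572, 0.0193, 0.056]
tcp_rot: [[-0.991, -0.136, 0.001], [-0.136, 0.991, 0.0], [-0.001, 0.0, -1.0]]
wrist_force: [1.0, 2.7, 5.1]
gripper_width: 0.0001
grip_force: 2.1
```

```bash
python3 -m creep '[{"dx":0,"dy":0,"dz":-0.05,"wx":0,"wy":0,"wz":0,"hand":-1},{"dx":0,"dy":0,"dz":-0.05,"wx":0,"wy":0,"wz":0,"hand":-1},{"dx":0,"dy":0,"dz":-0.05,"wx":0,"wy":0,"wz":0,"hand":-1},{"dx":0,"dy":0,"dz":0,"wx":0,"wy":0,"wz":0,"hand":-1},{"dx":0,"dy":0,"dz":0,"wx":0,"wy":0,"wz":0,"hand":-1}]'; python3 - <<'E'
from h import *
p=arm.read_camera("side");cv2.imwrite("pics/p1.png",cv2.resize(p["image"][140:320,160:420],None,fx=3,fy=3))
E
```

```text
time_s: 5.17
tool_pos: [0.5721, 0.0193, 0.0555]
tcp_rot: [[-0.991, -0.136, 0.0], [-0.136, 0.991, 0.0], [-0.0, 0.0, -1.0]]
wrist_force: [-2.0, 3.0, 11.9]
gripper_width: 0.0001
grip_force: 5.8
```

View pics/p1.png

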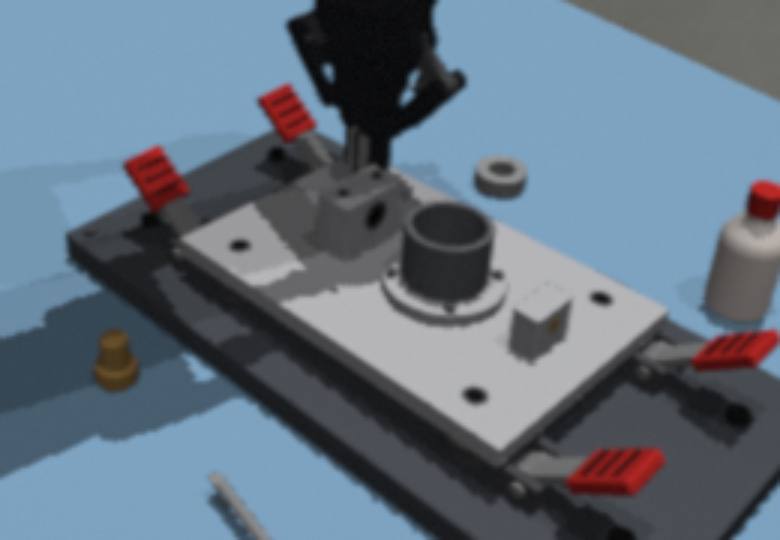

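The corner sank about 3.5 mm (TCP z from 0.059 to 0.0555), giving at 2–5 N and then stopping hard at 12 N. This is the rocking corner. The picture shows nothing else disturbed. Next I'll lift and move over the paddle beside it.

```bash
python3 -m creep '[{"dx":0,"dy":0,"dz":0.3,"wx":0,"wy":0,"wz":0,"hand":-1},{"dx":0,"dy":0,"dz":1,"wx":0,"wy":0,"wz":0,"hand":-1},{"dx":0,"dy":0,"dz":2,"wx":0,"wy":0,"wz":0,"hand":-1},{"dx":0,"dy":0,"dz":2,"wx":0,"wy":0,"wz":0,"hand":-1},{"dx":0,"dy":0,"dz":0.7,"wx":0,"wy":0,"wz":0,"hand":-1}]'
python3 -m creep '[{"dx":-0.25,"dy":1.9,"dz":0,"wx":0,"wy":0,"wz":0,"hand":-1},{"dx":-0.25,"dy":1.9,"dz":0,"wx":0,"wy":0,"wz":0,"hand":-1},{"dx":-0.25,"dy":1.9,"dz":0,"wx":0,"wy":0,"wz":0,"hand":-1},{"dx":-0.25,"dy":1.9,"dz":0,"wx":0,"wy":0,"wz":0,"hand":-1},{"dx":0,"dy":0,"dz":0,"wx":0,"wy":0,"wz":0,"hand":-1}]'
python3 -m creep '[{"dx":0,"dy":0,"dz":-1,"wx":0,"wy":0,"wz":0,"hand":-1},{"dx":0,"dy":0,"dz":-0.7,"wx":0,"wy":0,"wz":0,"hand":-1},{"dx":0,"dy":0,"dz":-0.4,"wx":0,"wy":0,"wz":0,"hand":-1},{"dx":0,"dy":0,"dz":-0.3,"wx":0,"wy":0,"wz":0,"hand":-1},{"dx":0,"dy":0,"dz":-0.3,"wx":0,"wy":0,"wz":0,"hand":-1}]'
```

```text
time_s: 5.63
tool_pos: [0.5727, 0.0186, 0.1168]
tcp_rot: [[-0.991, -0.136, 0.003], [-0.136, 0.991, -0.001], [-0.003, -0.002, -1.0]]
wrist_force: [0.6, 0.4, 0.8]
gripper_width: -0.0001
grip_force: 0.0
time_s: 6.05
tool_pos: [0.5601, 0.0977, 0.1133]
tcp_rot: [[-0.99, -0.138, -0.003], [-0.138, 0.99, 0.001], [0.002, 0.001, -1.0]]
wrist_force: [0.6, -0.1, 0.4]
gripper_width: -0.0002
grip_force: 0.0
time_s: 6.47
tool_pos: [0.5615, 0.0945, 0.0864]
tcp_rot: [[-0.991, -0.135, -0.001], [-0.135, 0.991, -0.0], [0.001, 0.0, -1.0]]
wrist_force: [-0.4, -0.6, 0.9]
gripper_width: -0.0003
grip_force: 0.0
```

```bash
python3 -m creep '[{"dx":0,"dy":0,"dz":-0.2,"wx":0,"wy":0,"wz":0,"hand":-1},{"dx":0,"dy":0,"dz":-0.2,"wx":0,"wy":0,"wz":0,"hand":-1},{"dx":0,"dy":0,"dz":-0.2,"wx":0,"wy":0,"wz":0,"hand":-1},{"dx":0,"dy":0,"dz":-0.2,"wx":0,"wy":0,"wz":0,"hand":-1},{"dx":0,"dy":0,"dz":-0.2,"wx":0,"wy":0,"wz":0,"hand":-1}]'
python3 -m creep '[{"dx":0,"dy":0,"dz":-0.2,"wx":0,"wy":0,"wz":0,"hand":-1},{"dx":0,"dy":0,"dz":-0.2,"wx":0,"wy":0,"wz":0,"hand":-1},{"dx":0,"dy":0,"dz":-0.2,"wx":0,"wy":0,"wz":0,"hand":-1},{"dx":0,"dy":0,"dz":-0.2,"wx":0,"wy":0,"wz":0,"hand":-1},{"dx":0,"dy":0,"dz":-0.2,"wx":0,"wy":0,"wz":0,"hand":-1}]'
```

```text
time_s: 6.88
tool_pos: [0.5629, 0.0951, 0.0785]
tcp_rot: [[-0.991, -0.136, 0.003], [-0.136, 0.991, -0.0], [-0.003, -0.001, -1.0]]
wrist_force: [-0.6, 0.1, 5.9]
gripper_width: 0.0002
grip_force: 2.4
time_s: 7.3
tool_pos: [0.5633, 0.0953, 0.0689]
tcp_rot: [[-0.991, -0.136, 0.004], [-0.136, 0.991, 0.0], [-0.004, -0.0, -1.0]]
wrist_force: [-0.2, 0.7, 6.8]
gripper_width: 0.0002
grip_force: 2.6
```

```bash
python3 -m creep '[{"dx":0,"dy":0,"dz":-0.2,"wx":0,"wy":0,"wz":0,"hand":-1},{"dx":0,"dy":0,"dz":-0.2,"wx":0,"wy":0,"wz":0,"hand":-1},{"dx":0,"dy":0,"dz":-0.2,"wx":0,"wy":0,"wz":0,"hand":-1},{"dx":0,"dy":0,"dz":-0.2,"wx":0,"wy":0,"wz":0,"hand":-1},{"dx":0,"dy":0,"dz":-0.2,"wx":0,"wy":0,"wz":0,"hand":-1}]'
```

```text
time_s: 7.72
tool_pos: [0.5633, 0.0956, 0.0589]
tcp_rot: [[-0.991, -0.136, 0.004], [-0.136, 0.991, 0.001], [-0.004, 0.0, -1.0]]
wrist_force: [0.2, 1.3, 6.7]
gripper_width: 0.0002
grip_force: 2.8
```

Going as expected (about 6–7 N). The stop should come at TCP z of about 0.045.

```bash
python3 -m creep '[{"dx":0,"dy":0,"dz":-0.2,"wx":0,"wy":0,"wz":0,"hand":-1},{"dx":0,"dy":0,"dz":-0.2,"wx":0,"wy":0,"wz":0,"hand":-1},{"dx":0,"dy":0,"dz":-0.2,"wx":0,"wy":0,"wz":0,"hand":-1},{"dx":0,"dy":0,"dz":-0.2,"wx":0,"wy":0,"wz":0,"hand":-1},{"dx":0,"dy":0,"dz":-0.2,"wx":0,"wy":0,"wz":0,"hand":-1}]'
python3 -m creep '[{"dx":0,"dy":0,"dz":-0.1,"wx":0,"wy":0,"wz":0,"hand":-1},{"dx":0,"dy":0,"dz":-0.1,"wx":0,"wy":0,"wz":0,"hand":-1},{"dx":0,"dy":0,"dz":-0.1,"wx":0,"wy":0,"wz":0,"hand":-1},{"dx":0,"dy":0,"dz":0,"wx":0,"wy":0,"wz":0,"hand":-1},{"dx":0,"dy":0,"dz":0,"wx":0,"wy":0,"wz":0,"hand":-1}]'
```

```text
time_s: 8.13
tool_pos: [0.5632, 0.096, 0.0489]
tcp_rot: [[-0.991, -0.136, 0.004], [-0.136, 0.991, 0.001], [-0.004, 0.001, -1.0]]
wrist_force: [-0.8, 2.6, 6.1]
gripper_width: -0.0003
grip_force: 3.0
time_s: 8.55
tool_pos: [0.5631, 0.096, 0.0457]
tcp_rot: [[-0.991, -0.136, 0.003], [-0.136, 0.991, 0.001], [-0.003, 0.001, -1.0]]
wrist_force: [0.2, 3.7, 6.0]
gripper_width: -0.0
grip_force: 2.8
```

```bash
python3 -m creep '[{"dx":0,"dy":0,"dz":-0.1,"wx":0,"wy":0,"wz":0,"hand":-1},{"dx":0,"dy":0,"dz":-0.05,"wx":0,"wy":0,"wz":0,"hand":-1},{"dx":0,"dy":0,"dz":0,"wx":0,"wy":0,"wz":0,"hand":-1},{"dx":0,"dy":0,"dz":0,"wx":0,"wy":0,"wz":0,"hand":-1},{"dx":0,"dy":0,"dz":0,"wx":0,"wy":0,"wz":0,"hand":-1}]'
```

```text
time_s: 8.97
tool_pos: [0.5632, 0.096, 0.0449]
tcp_rot: [[-0.991, -0.136, 0.003], [-0.136, 0.991, 0.001], [-0.003, 0.001, -1.0]]
wrist_force: [-1.8, 3.3, 11.1]
gripper_width: -0.0001
grip_force: 5.4
```

```bash
python3 -m creep '[{"dx":0,"dy":0,"dz":-0.05,"wx":0,"wy":0,"wz":0,"hand":-1},{"dx":0,"dy":0,"dz":-0.05,"wx":0,"wy":0,"wz":0,"hand":-1},{"dx":0,"dy":0,"dz":0,"wx":0,"wy":0,"wz":0,"hand":-1},{"dx":0,"dy":0,"dz":0,"wx":0,"wy":0,"wz":0,"hand":-1},{"dx":0,"dy":0,"dz":0,"wx":0,"wy":0,"wz":0,"hand":-1}]'
python3 -m creep '[{"dx":0,"dy":0,"dz":0.4,"wx":0,"wy":0,"wz":0,"hand":-1},{"dx":0,"dy":0,"dz":1.4,"wx":0,"wy":0,"wz":0,"hand":-1},{"dx":0,"dy":0,"dz":2,"wx":0,"wy":0,"wz":0,"hand":-1},{"dx":0,"dy":0,"dz":2,"wx":0,"wy":0,"wz":0,"hand":-1},{"dx":0,"dy":0,"dz":0.4,"wx":0,"wy":0,"wz":0,"hand":-1}]'
python3 -m creep '[{"dx":0.25,"dy":-1.9,"dz":0,"wx":0,"wy":0,"wz":0,"hand":-1},{"dx":0.25,"dy":-1.9,"dz":0,"wx":0,"wy":0,"wz":0,"hand":-1},{"dx":0.25,"dy":-1.9,"dz":0,"wx":0,"wy":0,"wz":0,"hand":-1},{"dx":0.25,"dy":-1.9,"dz":0,"wx":0,"wy":0,"wz":0,"hand":-1},{"dx":0,"dy":0,"dz":0,"wx":0,"wy":0,"wz":0,"hand":-1}]'; python3 - <<'E'
from h import *
p=arm.read_camera("side");cv2.imwrite("pics/p2.png",cv2.resize(p["image"][140:320,160:420],None,fx=3,fy=3))
E
```

```text
time_s: 9.38
tool_pos: [0.5633, 0.096, 0.0448]
tcp_rot: [[-0.991, -0.136, 0.003], [-0.136, 0.991, 0.001], [-0.003, 0.001, -1.0]]
wrist_force: [-5.1, 2.8, 17.5]
gripper_width: 0.0001
grip_force: 8.6
time_s: 9.8
tool_pos: [0.5639, 0.095, 0.1072]
tcp_rot: [[-0.991, -0.136, 0.006], [-0.136, 0.991, -0.0], [-0.006, -0.001, -1.0]]
wrist_force: [1.5, -0.2, 0.0]
gripper_width: -0.0002
grip_force: 0.0
time_s: 10.22
tool_pos: [0.5718, 0.0162, 0.103]
tcp_rot: [[-0.991, -0.133, -0.0], [-0.133, 0.991, -0.001], [0.0, -0.001, -1.0]]
wrist_force: [-0.4, 0.1, 0.1]
gripper_width: -0.0001
grip_force: 0.0
```

View pics/p2.png

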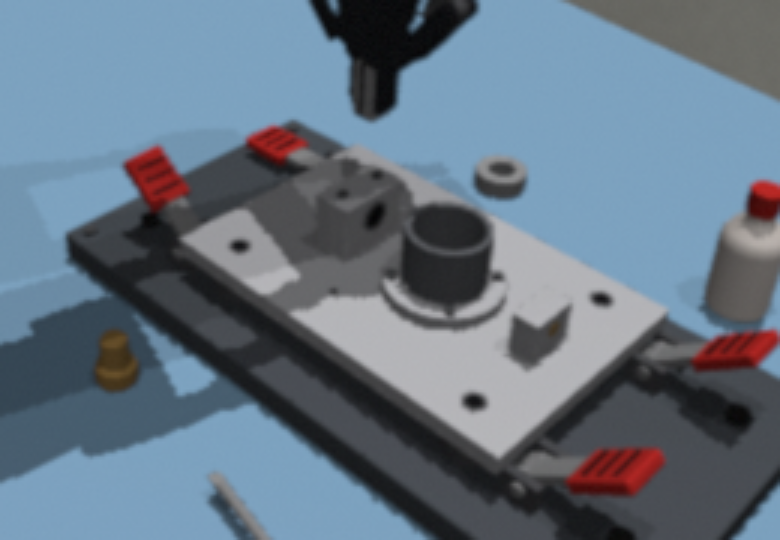

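The lever at crop (277,145) now lies flat, the other three are up, and the plate is unmoved. I'll press the corner again.

```bash
python3 -m creep '[{"dx":0,"dy":0,"dz":-1.6,"wx":0,"wy":0,"wz":0,"hand":-1},{"dx":0,"dy":0,"dz":-1.6,"wx":0,"wy":0,"wz":0,"hand":-1},{"dx":0,"dy":0,"dz":-0.8,"wx":0,"wy":0,"wz":0,"hand":-1},{"dx":0,"dy":0,"dz":-0.2,"wx":0,"wy":0,"wz":0,"hand":-1},{"dx":0,"dy":0,"dz":0,"wx":0,"wy":0,"wz":0,"hand":-1}]'
python3 -m creep '[{"dx":0,"dy":0,"dz":-0.05,"wx":0,"wy":0,"wz":0,"hand":-1},{"dx":0,"dy":0,"dz":-0.05,"wx":0,"wy":0,"wz":0,"hand":-1},{"dx":0,"dy":0,"dz":-0.05,"wx":0,"wy":0,"wz":0,"hand":-1},{"dx":0,"dy":0,"dz":0,"wx":0,"wy":0,"wz":0,"hand":-1},{"dx":0,"dy":0,"dz":0,"wx":0,"wy":0,"wz":0,"hand":-1}]'
```

```text
time_s: 10.68
tool_pos: [0.5709, 0.0199, 0.0609]
tcp_rot: [[-0.991, -0.136, -0.002], [-0.136, 0.991, 0.0], [0.002, 0.001, -1.0]]
wrist_force: [0.8, 0.1, 0.4]
gripper_width: 0.0001
grip_force: 0.0
time_s: 11.1
tool_pos: [0.572, 0.0192, 0.0607]
tcp_rot: [[-0.991, -0.136, 0.001], [-0.136, 0.991, -0.0], [-0.001, -0.0, -1.0]]
wrist_force: [0.6, 0.9, 0.1]
gripper_width: 0.0003
grip_force: 0.0
```

```bash
python3 -m creep '[{"dx":0,"dy":0,"dz":-0.05,"wx":0,"wy":0,"wz":0,"hand":-1},{"dx":0,"dy":0,"dz":-0.05,"wx":0,"wy":0,"wz":0,"hand":-1},{"dx":0,"dy":0,"dz":0,"wx":0,"wy":0,"wz":0,"hand":-1},{"dx":0,"dy":0,"dz":0,"wx":0,"wy":0,"wz":0,"hand":-1},{"dx":0,"dy":0,"dz":0,"wx":0,"wy":0,"wz":0,"hand":-1}]'
```

```text
time_s: 11.52
tool_pos: [0.5717, 0.0192, 0.0593]
tcp_rot: [[-0.991, -0.136, -0.0], [-0.136, 0.991, -0.0], [0.0, 0.0, -1.0]]
wrist_force: [0.0, -0.1, -0.1]
gripper_width: 0.0001
grip_force: 0.0
```

```bash
python3 -m creep '[{"dx":0,"dy":0,"dz":-0.05,"wx":0,"wy":0,"wz":0,"hand":-1},{"dx":0,"dy":0,"dz":-0.05,"wx":0,"wy":0,"wz":0,"hand":-1},{"dx":0,"dy":0,"dz":0,"wx":0,"wy":0,"wz":0,"hand":-1},{"dx":0,"dy":0,"dz":0,"wx":0,"wy":0,"wz":0,"hand":-1},{"dx":0,"dy":0,"dz":0,"wx":0,"wy":0,"wz":0,"hand":-1}]'
```

```text
time_s: 11.93
tool_pos: [0.5718, 0.0192, 0.0586]
tcp_rot: [[-0.991, -0.136, 0.0], [-0.136, 0.991, -0.0], [-0.0, -0.0, -1.0]]
wrist_force: [-1.7, 0.5, 4.1]
gripper_width: -0.0002
grip_force: 2.1
```

```bash
python3 -m creep '[{"dx":0,"dy":0,"dz":-0.05,"wx":0,"wy":0,"wz":0,"hand":-1},{"dx":0,"dy":0,"dz":-0.05,"wx":0,"wy":0,"wz":0,"hand":-1},{"dx":0,"dy":0,"dz":0,"wx":0,"wy":0,"wz":0,"hand":-1},{"dx":0,"dy":0,"dz":0,"wx":0,"wy":0,"wz":0,"hand":-1},{"dx":0,"dy":0,"dz":0,"wx":0,"wy":0,"wz":0,"hand":-1}]'
```

```text
time_s: 12.35
tool_pos: [0.5719, 0.0192, 0.0585]
tcp_rot: [[-0.991, -0.136, -0.0], [-0.136, 0.991, -0.0], [0.0, -0.0, -1.0]]
wrist_force: [-5.2, 1.4, 11.1]
gripper_width: 0.0003
grip_force: 5.4
```

```bash
python3 -m creep '[{"dx":0,"dy":0,"dz":-0.05,"wx":0,"wy":0,"wz":0,"hand":-1},{"dx":0,"dy":0,"dz":0,"wx":0,"wy":0,"wz":0,"hand":-1},{"dx":0,"dy":0,"dz":0,"wx":0,"wy":0,"wz":0,"hand":-1},{"dx":0,"dy":0,"dz":0,"wx":0,"wy":0,"wz":0,"hand":-1},{"dx":0,"dy":0,"dz":0,"wx":0,"wy":0,"wz":0,"hand":-1}]'
python3 -m creep '[{"dx":0,"dy":0,"dz":0.4,"wx":0,"wy":0,"wz":0,"hand":-1},{"dx":0,"dy":0,"dz":1.4,"wx":0,"wy":0,"wz":0,"hand":-1},{"dx":0,"dy":0,"dz":3,"wx":0,"wy":0,"wz":0,"hand":-1},{"dx":0,"dy":0,"dz":3,"wx":0,"wy":0,"wz":0,"hand":-1},{"dx":0,"dy":0,"dz":3,"wx":0,"wy":0,"wz":0,"hand":-1}]'
python3 -m creep '[{"dx":0,"dy":0,"dz":1,"wx":0,"wy":0,"wz":0,"hand":-1},{"dx":0,"dy":0,"dz":0,"wx":0,"wy":0,"wz":0,"hand":-1},{"dx":0,"dy":0,"dz":0,"wx":0,"wy":0,"wz":0,"hand":-1},{"dx":0,"dy":0,"dz":0,"wx":0,"wy":0,"wz":0,"hand":-1},{"dx":0,"dy":0,"dz":0,"wx":0,"wy":0,"wz":0,"hand":-1}]'; python3 - <<'E'
from h import *
p=arm.read_camera("side");cv2.imwrite("pics/p3.png",cv2.resize(p["image"][140:320,160:420],None,fx=3,fy=3))
E
```

```text
time_s: 12.77
tool_pos: [0.5719, 0.0192, 0.0585]
tcp_rot: [[-0.991, -0.136, -0.0], [-0.136, 0.991, -0.0], [0.0, -0.0, -1.0]]
wrist_force: [-5.6, 1.5, 14.1]
gripper_width: 0.0001
grip_force: 7.0
time_s: 13.18
tool_pos: [0.5711, 0.0193, 0.1653]
tcp_rot: [[-0.991, -0.136, -0.001], [-0.136, 0.991, 0.0], [0.001, 0.0, -1.0]]
wrist_force: [1.0, -0.4, 0.0]
gripper_width: -0.0001
grip_force: 0.0
time_s: 13.6
tool_pos: [0.5703, 0.0194, 0.1722]
tcp_rot: [[-0.991, -0.136, -0.004], [-0.136, 0.991, 0.001], [0.004, 0.001, -1.0]]
wrist_force: [-0.1, -0.3, -0.9]
gripper_width: 0.0
grip_force: 0.0
```

View pics/p3.png

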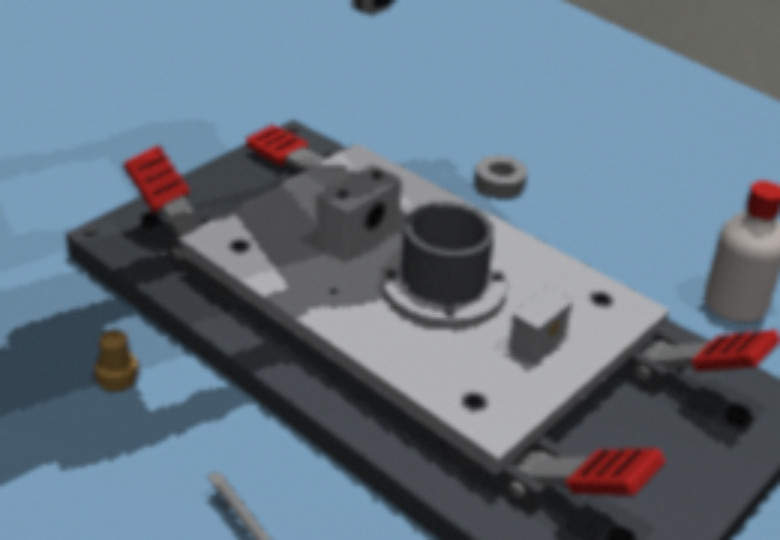

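The picture shows one lever flat, three up, and the plate and the items in view in place. The arm is clear.

```bash
python3 -c "from rig import arm;print(arm.job_done())"
```

```text
the job is handed in; nothing more can be done
None
```

I handed the job in at about 14 s: the rocking corner (hole near x 0.572, y 0.019) sank 3.5 mm at first, its shim is now flat, and a 14 N re-press gave under 1 mm; I tested only that corner and did not see the judge's verdict.

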